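# Find the rotor's heavy side by feel and hold it at the bottom

### The job

The rotor on the bench spindle is out of balance, though it looks the same all round: turn the black drag knob on top of the spindle block anticlockwise, fully home to its zero stop, so that the spindle runs free. Then turn the rotor by hand one way and the other to feel which side is heavy (let go, it rolls heavy side down but the seals stop it short, equally short from either side, so split the difference) and bring the heavy side straight down to the bottom. Finish while still holding the rotor there, its rim pinched between the fingers, so that it can be marked, and leave the loose marker, flange and bearing undisturbed.

Things in the scene. Friction and masses are not known exactly. Their poses are not given: they have to be found in the camera images.
- stand: Pedestal spindle, fixed to the plate: dark foot 120 x 110 x 12 mm, grey bearing block above it. Origin on the worktop; x is the spindle's axis direction (level), pointing from the rotor back to the block and away from the robot; z up; y to the left as seen from the robot.
- axis (a point): Centre of the rotor, on the spindle axis, 105 mm above the worktop; frame as the stand's (does not turn). The rotor is an upright aluminium disc, 128 mm across, 20 mm thick (10 mm to each side of this point along x), blue cover of 77 mm diameter and 1.2 mm height on each face. Bare rim from radius 39 to 64 mm to pinch; 40 mm are free behind it, before the block.
- rotor (a joint): Rotor angle. 0 = red index line on face and rim straight up; grows clockwise as the robot sees it (right-handed about stand x); no end stops. The heavy side is hidden, at an unknown angle to the red line; level with the axis it pulls with 0.09 to 0.13 N m. With the drag off, seals rub with 0.045 N m: let go, the rotor rolls down in 1 to 3 s, stops 20 to 30 degrees short; at the very top it sticks.
- drag_knob (a joint): Drag knob on the bearing block, 83 mm behind the rotor's middle plane. 0 = zero stop (white line towards the robot, at the red mark); grows clockwise seen from above, to 1.5 at most. Turned up, as at the start, it presses a shoe on the shaft, and this drag keeps the rotor from rolling. It stays where it is left; about 0.06 N m turn it.
- drag_knob_grip (a point): Point on the drag knob's upright axis at the height to grip, 167 mm above the worktop. The black grip bar is 32 mm long, 14 mm wide, 32 mm high, its top 7 mm above this point; its length lies along the stand's x axis turned clockwise (from above) by the knob's angle.
- marker: Loose felt marker 130 mm long with blue cap, lying beside the spindle; not to be moved.
- flange: Loose turned steel flange 57 mm wide, 24 mm high; not to be moved.
- bearing: Loose ball bearing 35 mm wide, 11 mm high; not to be moved.

How it is judged:
By the outcome, as a careful person would: the job done as asked, in the order asked, and still so for the second after the job is handed in, while the arm keeps its last pose, push and grip.
It also fails if it takes over 64 s, if anything falls off the work surface, if the arm or the gripper's body presses on something with over 40 N, if the wrist force passes 120 N, or if a joint passes its speed limit or range.

### The arm

A 6-joint arm with a two-finger parallel gripper is mounted at the origin on a cart in front of the work surface, level with it; the furniture and walls round the work are solid. World frame = base frame: x ahead of the robot, y to its left, z up, the work surface at z = 0. Lengths are in m, angles in rad, forces in N, time in s.
With the tool pointing down it reaches from about 0.35 to 0.975 m from the base axis. Payload 4.9 kg.
Tool frame: the origin (TCP) lies on the centre line of the jaws, within the pads' length; the fingertips stand 8 mm ahead of it and the grasp point (between the pads) lies 11 mm behind it; z points along the fingers, y is the direction in which the jaws open and shut (so a half turn about z gives the same grasp; the last joint's range is limited). The gripper opens to 85 mm and grips with 20 to 120 N. Pads are 22 mm wide; open, the fingers measure 114 mm over their backs; the gripper's body (76 mm by 85 mm) begins 54 mm behind the grasp point. The pads swing forward as they close: fully open they stand 13 mm farther back than shut.
Start: joints at [-1.25, 0.053, 1.613, -0, 1.476, -0.119], TCP at [0.266, -0.566, 0.239] pointing down, gripper open.
Joint ranges: [-3.01, 3.01], [-1.01, 2.22], [0.06, 2.58], [-1.02, 4.17], [0.09, 2.62], [-3.14, 3.14]. Speed limits (rad/s): [2.57, 2.57, 3.14, 3.14, 3.14, 3.14].

### API

Orientations are given as a rotation vector (axis times angle).
In Python, from station import get_obs, get_image, calibration, finish_job gives the robot as it stands. The module is installed in compiled form; this text tells all that it offers.
- The arm moves only by the shell command python3 -m jog 'ROWS' [FORCE]. ROWS is JSON, a list of rows, each a list of 7 numbers: the shift along the tool's x, y, z in cm, then the turn, a rotation vector about the tool's x, y, z in rad, then the closure in counts, from 0 (fully open) to 255 (shut). In form: [[dx, dy, dz, ax, ay, az, jaw], ...]. A call has 1 to 8 rows; each row is the pose to reach, as a shift and turn from the pose measured when the call began, along the tool's axes at that moment; what a row does not reach only later rows make up. A row lasts 1/12 s, in which the tool goes at most 41.7 mm and 7.16 degrees, less where a joint would pass 70% of its speed; a pose out of reach is approached as far as the arm can. A call with a gripper value outside its range is refused whole. The fingers move at their own pace and stop on an object; FORCE is the grip in N (left out, the last holds). Time passes only in rows, so rows that repeat a pose let the fingers close. It gives the time, the measured TCP pose, the force and the opening at its end, in the units of the state.
- get_obs(): the state, without advancing time (a new reading comes with each control period).
- get_image(name): name is "scene" or "top"; returns the picture (384x512x3 uint8, red, green, blue); there is no depth.
- calibration(name): a dict with "vfov" (degrees; the focal length in pixels is half the picture's height over the tangent of half this angle, whatever the lens; pixels are square), "cx", "cy" (the principal point, pixels), "R" (3x3) and "t" (3): a world point X has camera coordinates R X + t. Camera axes: x right, y down, z forward; pixel columns grow to the right and rows downward; lengths in m; the calibration is good to about 2 mm. A picture is of the moment at which its call begins. calibration takes no time and is no camera call.
- finish_job(): hands the job in, once; it reports no verdict.
The state is a dict: "t": time; "q": joint angles; "dq": joint speeds; "effort": joint torques, N m; "tool_pos": TCP position; "tool_rot": TCP orientation; "contact_force": force on the tool from outside, world axes, zero at the start; "wrist_torque": the same for the moment, N m; "opening": finger opening in m.
Only numpy, scipy, OpenCV 4.12 (cv2) and the standard library are available. Lean on these libraries where they do the work, as an engineer would, in place of code of your own. Each camera call takes 0.05 s, during which the arm holds its last target. There are 200 camera calls.

## Working session

There is one attempt and no reset: what is moved stays moved. The work goes in short steps, Python scripts to look and compute and a shell command to move; the robot and the scene stay as the last step left them, time stands still between calls to the robot, and variables do not carry over. Pictures are saved under pics/ and viewed, about 8 in all and at most 12, crops included, and the job is handed in when it is done.

```bash
mkdir -p pics; cat > h.py <<'E'
import numpy as np, cv2
from scipy.spatial.transform import Rotation as Ro
from station import *
def proj(n,X):
    c=calibration(n); R=np.array(c["R"]);t=np.array(c["t"]); f=192/np.tan(np.radians(c["vfov"]/2))
    p=np.atleast_2d(X)@R.T+t
    return np.c_[c["cx"]+f*p[:,0]/p[:,2], c["cy"]+f*p[:,1]/p[:,2]]
def ray(n,u,v):
    c=calibration(n); R=np.array(c["R"]);t=np.array(c["t"]); f=192/np.tan(np.radians(c["vfov"]/2))
    d=R.T@np.array([(u-c["cx"])/f,(v-c["cy"])/f,1]); return -R.T@t,d
def atz(n,u,v,z):
    o,d=ray(n,u,v); return o+d*(z-o[2])/d[2]
def tool():
    o=get_obs(); return np.array(o["tool_pos"]),Ro.from_rotvec(o["tool_rot"])
def go(P,Rt):  # delta in tool axes cm, rotvec
    p,R=tool(); return np.round(R.inv().apply(np.array(P)-p)*100,2),np.round((R.inv()*Rt).as_rotvec(),3)
def shot(n,f,crop=None,k=1):
    im=get_image(n)[:,:,::-1]
    if crop: x0,y0,x1,y1=crop; im=im[y0:y1,x0:x1]
    cv2.imwrite("pics/"+f,cv2.resize(im,None,fx=k,fy=k,interpolation=cv2.INTER_CUBIC))
E
python3 - <<'E'
from h import *
a=get_image("scene");b=get_image("top")
cv2.imwrite("pics/s0.png",cv2.resize(a[:,:,::-1],None,fx=1.5,fy=1.5));cv2.imwrite("pics/t0.png",cv2.resize(b[:,:,::-1],None,fx=1.5,fy=1.5))
for n in("scene","top"):
    c=calibration(n);print(n,c["vfov"],-np.array(c["R"]).T@c["t"],np.array(c["R"])[2])
o=get_obs();print(o);p,R=tool();print(R.as_matrix().round(3))
E
```

```text
scene 52.81080751387086 [-0.12042744 -0.66281474  0.61657452] [ 0.67779507  0.48724173 -0.55062631]
top 48.39914062270085 [ 0.480132   -0.21342763  1.03362601] [ 0.01821075 -0.01937476 -0.99964643]
{'t': 0.1, 'q': array([-1.24998509e+00,  5.33122749e-02,  1.61415256e+00,  1.58594363e-05,
        1.47599035e+00, -1.18997909e-01]), 'dq': array([-0.00074484, -0.00161877, -0.00266332, -0.00015719, -0.00042053,
       -0.00021015]), 'effort': array([ 4.24321051e-04, -3.94903636e+01, -3.71362031e+01, -1.12579526e-04,
        3.93318624e-03, -2.46785299e-05]), 'tool_pos': array([ 0.265937  , -0.56499827,  0.23817512]), 'tool_rot': array([-3.06412819e+00, -6.84889118e-01,  2.69886833e-04]), 'contact_force': array([0.75854895, 0.90997999, 0.36577613]), 'wrist_torque': array([ 0.05437909, -0.027405  , -0.01700241]), 'opening': 0.08499468289149745}
[[ 0.905  0.426 -0.001]
 [ 0.426 -0.905  0.002]
 [ 0.    -0.002 -1.   ]]
```

View pics/s0.png

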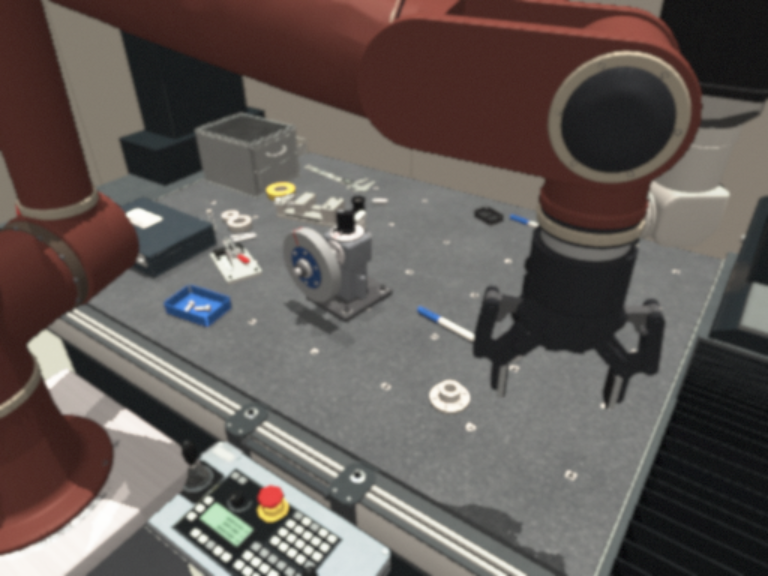

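View pics/t0.png

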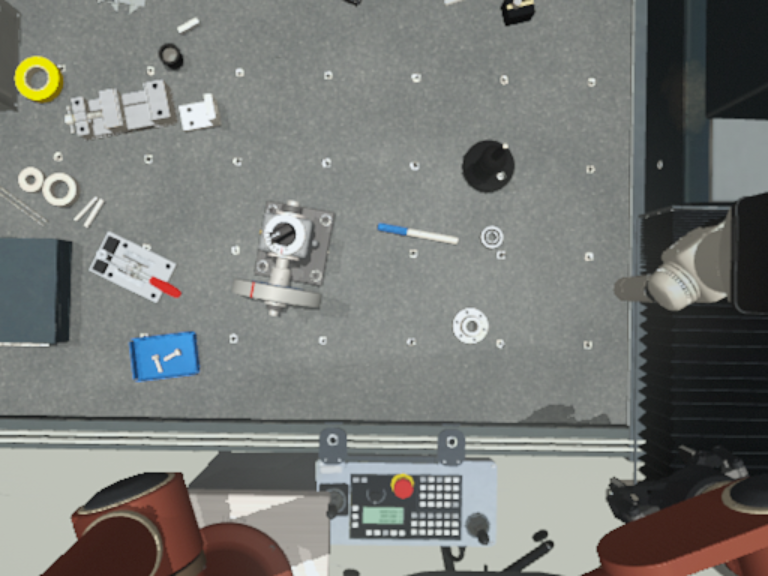

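The scene view shows the spindle in the middle, with the rotor facing the robot. In the top view, the knob is near (283,233) and the rotor near (278,292), both at 1.5x, with the red line left of the top. The marker, flange and bearing lie to the right. I'll enlarge this area.

```bash
python3 - <<'E'
from h import *
a=get_image("scene")[125:225,175:275];b=get_image("top")[125:225,145:245]
m=[cv2.resize(x[:,:,::-1],(400*2//2*1,400),interpolation=cv2.INTER_CUBIC) for x in(a,b)]
cv2.imwrite("pics/c1.png",np.hstack(m))
E
```

```text
(no output)
```

View pics/c1.png

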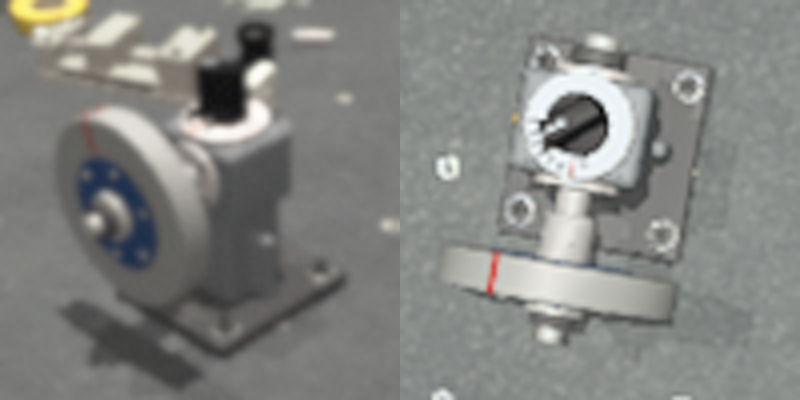

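```bash
python3 - <<'E'
from h import *
T=lambda u,v,z: atz("top",145+(u-400)/4,125+v/4,z)
L=T(441,265,.105);Rr=T(675,303,.105);print("rim ends",L,Rr,np.linalg.norm(L-Rr),"ctr",(L+Rr)/2)
F=[T(*c,.012) for c in((530,37),(713,67),(680,260),(498,235))];F=np.array(F)
print("foot",F.round(3),F.mean(0),[np.linalg.norm(F[i]-F[i-1]).round(3) for i in range(4)])
print("yaws",[np.arctan2(*(d[[1,0]])).round(3) for d in((F[0]-F[3]),(F[1]-F[2]))],np.arctan2(-(L-Rr)[0],(L-Rr)[1]), np.arctan2(-(F[0]-F[1])[0],(F[0]-F[1])[1]))
K=T(580,125,.174);print("knob",K)
y=np.mean([np.arctan2(-(L-Rr)[0],(L-Rr)[1])]);C=(L+Rr)/2
ex=np.array([np.cos(y),np.sin(y),0]);ey=np.array([-ex[1],ex[0],0]);print("knob-ctr in stand",(K-C)@ex,(K-C)@ey)
r=T(492,273,.165);print("red",(r-C)@ex,(r-C)@ey)
for yy in(y,-.16,-.2):
  ex=np.array([np.cos(yy),np.sin(yy),0]);ey=np.array([-ex[1],ex[0],0])
  for n,q in(("ctr",C-.01*ex),("kn",C+.083*ex+[0,0,.069])):
    print(yy,n,((proj("scene",q)[0]-[175,125])*4).round())
E
```

```text
rim ends [ 0.48158565 -0.02024066  0.105     ] [ 0.46355024 -0.14706203  0.105     ] 0.12809737384299294 ctr [ 0.47256795 -0.08365134  0.105     ]
foot [[ 0.619 -0.051  0.012]
 [ 0.603 -0.16   0.012]
 [ 0.488 -0.143  0.012]
 [ 0.5   -0.034  0.012]] [ 0.55256492 -0.09691081  0.012     ] [np.float64(0.12), np.float64(0.111), np.float64(0.117), np.float64(0.109)]
yaws [np.float64(-0.136), np.float64(-0.147)] -0.1412639691663851 -0.140440982427944
knob [ 0.55319613 -0.10240509  0.174     ]
knob-ctr in stand 0.08246546442030142 -0.007214927565447518
red 0.0018052812789913636 0.025633280193918077
-0.1412639691663851 ctr [113. 214.]
-0.1412639691663851 kn [216.  63.]
-0.16 ctr [113. 214.]
-0.16 kn [217.  63.]
-0.2 ctr [113. 214.]
-0.2 kn [221.  65.]
```

```bash
cat >> h.py <<'E'
C=np.array([.4726,-.0837,.105]); yaw=-.141
ex=np.array([np.cos(yaw),np.sin(yaw),0]);ey=np.array([-ex[1],ex[0],0]);ez=np.array([0,0,1.])
def rotor(off=(0,0),save=None):
    "angle of red line, deg, clockwise seen by robot (up->right): from the scene and the top picture"
    out=[]
    for n in("scene","top"):
        im=get_image(n).astype(np.float32)
        if save: cv2.imwrite(f"pics/{save}_{n}.png",im[:,:,::-1])
        red=im[:,:,0]-np.maximum(im[:,:,1],im[:,:,2])
        th=np.radians(np.arange(0,360,.5)); s=np.zeros(len(th))
        pts=[(-.0105,r) for r in np.arange(.042,.063,.002)] if n=="scene" else [(x,.064) for x in np.arange(-.008,.0085,.002)]
        for x,r in pts:
            P=C+x*ex+r*(-np.sin(th)[:,None]*ey+np.cos(th)[:,None]*ez)
            uv=proj(n,P)+(np.array(off) if n=="scene" else 0)
            s+=cv2.remap(red,uv[:,:1].astype(np.float32),uv[:,1:].astype(np.float32),cv2.INTER_LINEAR)[:,0]/len(pts)
        if n=="top": s[np.cos(th)<.2]=0
        k=s.argmax(); w=np.arange(k-24,k+25)%720; v=np.clip(s[w]-.3*s[k],0,None)
        out.append((round((k/2+(v*(np.arange(49)-24)).sum()/v.sum()/2+180)%360-180,1),round(float(s[k]),0)))
    return out
E
python3 - <<'E'
from h import *
print(rotor())
a=get_image("scene")[140:215,180:255].copy();b=get_image("top")[140:175,170:205]
a=cv2.resize(a[:,:,::-1],(400,400),interpolation=cv2.INTER_CUBIC);b=cv2.resize(b[:,:,::-1],(400,400),interpolation=cv2.INTER_CUBIC)
th=np.linspace(0,2*np.pi,72)
for r in(.039,.064):
    for p in (proj("scene",C-.0105*ex+r*(np.sin(th)[:,None]*ey+np.cos(th)[:,None]*ez))-[180,140]): cv2.circle(a,tuple(int(q) for q in (p+.5)*400/75),1,(0,255,0),-1)
cv2.imwrite("pics/c2.png",np.hstack([a,b]))
E
```

```text
[(np.float64(-19.3), 21.0), (np.float64(-24.8), 105.0)]
```

View pics/c2.png

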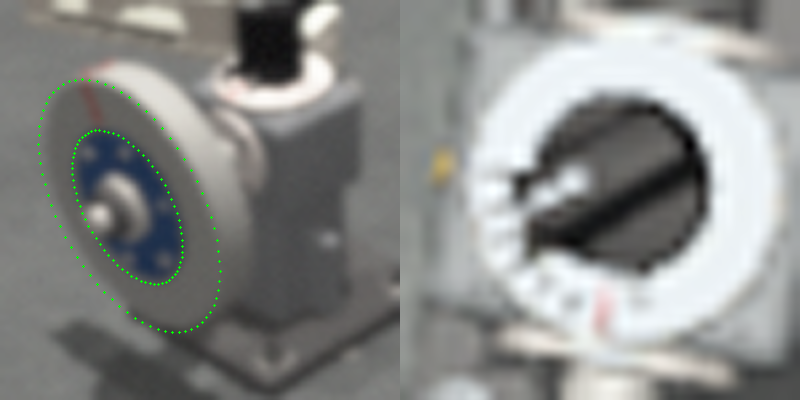

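The rotor ellipse fits. The red line is at about -20 to -25°, and the knob bar is about 1.03 rad clockwise. I'll approach the knob now.

```bash
cat >> h.py <<'E'
def down(xyaw): 
    x=np.array([np.cos(xyaw),np.sin(xyaw),0]);z=np.array([0,0,-1.]);return Ro.from_matrix(np.c_[x,np.cross(z,x),z])
KN=C+.083*ex-.0025*ey
E
python3 -c "
from h import *
print(go([KN[0],KN[1],.24],down(1.97)))"
```

```text
(array([ 46.  , -30.03,  -0.08]), array([-0.  , -0.  , -1.53]))
```

```bash
python3 -m jog '[[46,-30,0,0,0,-1.53,0],[46,-30,0,0,0,-1.53,0],[46,-30,0,0,0,-1.53,0],[46,-30,0,0,0,-1.53,0],[46,-30,0,0,0,-1.53,0],[46,-30,0,0,0,-1.53,0],[46,-30,0,0,0,-1.53,0],[46,-30,0,0,0,-1.53,0]]' 40
python3 -c "
from h import *
print(go([KN[0],KN[1],.24],down(1.97)))"
```

```text
t: 1.07
tool_pos: [0.4418, -0.28, 0.2396]
tool_rot: [2.355, 2.078, 0.0]
contact_force: [0.5, -1.1, -1.0]
opening: 0.0855
(array([19.48,  8.9 , -0.04]), array([ 0.001,  0.   , -0.524]))
```

```bash
python3 -m jog '[[19.5,8.9,0,0,0,-0.524,90],[19.5,8.9,0,0,0,-0.524,90],[19.5,8.9,0,0,0,-0.524,90],[19.5,8.9,0,0,0,-0.524,90],[19.5,8.9,0,0,0,-0.524,90],[19.5,8.9,0,0,0,-0.524,90],[19.5,8.9,0,0,0,-0.524,90],[19.5,8.9,0,0,0,-0.524,90]]'
python3 -c "
from h import *
print(go([KN[0],KN[1],.157],down(1.97)));shot('scene','s2.png',(150,60,310,180),5)"
```

```text
t: 1.73
tool_pos: [0.5544, -0.0977, 0.2395]
tool_rot: [1.736, 2.618, -0.001]
contact_force: [-0.6, -0.1, -0.2]
opening: 0.0553
(array([-0.01,  0.  ,  8.25]), array([-0.   ,  0.001,  0.   ]))
```

View pics/s2.png

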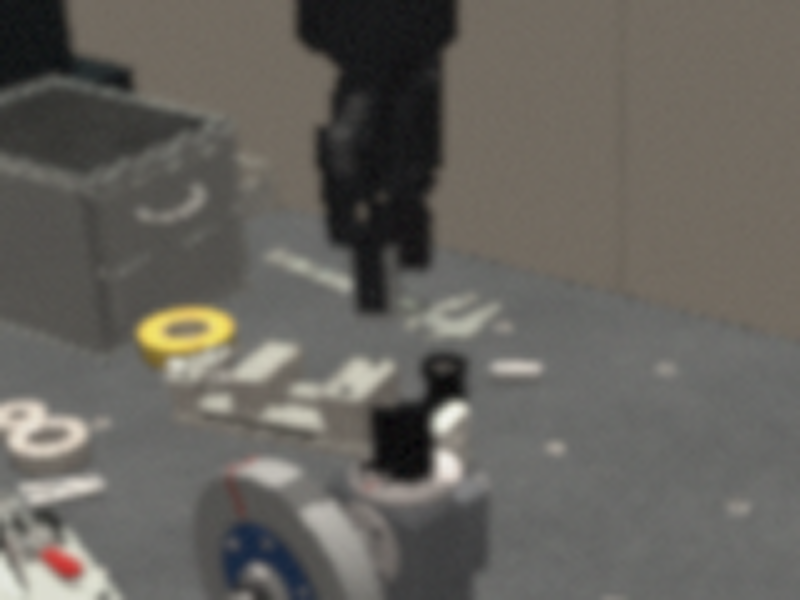

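The gripper sits above the knob. The finger tips are near (368,305) and (415,265), and the knob top is near (403,405). I'll check the expected pixels while descending.

```bash
python3 -c "
from h import *
p,R=tool()
print([((proj('scene',q)[0]-[150,60])*5).round() for q in (p+[0,0,-.005],p+R.apply([0,.028,.005]),p+R.apply([0,-.028,.005]),[KN[0],KN[1],.174])])"
python3 -m jog '[[0,0,4,0,0,0,90],[0,0,6.5,0,0,0,90],[0,0,8.2,0,0,0,90],[0,0,8.2,0,0,0,90],[0,0,8.2,0,0,0,90]]'
python3 -m jog '[[0,0,0,0,0,0,200],[0,0,0,0,0,0,200],[0,0,0,0,0,0,200],[0,0,0,0,0,0,200],[0,0,0,0,0,0,200],[0,0,0,0,0,0,200],[0,0,0,0,0,0,200]]' 30
python3 -c "
from h import *
print(tool(),get_obs()['wrist_torque'])"
```

```text
[array([392., 294.]), array([407., 271.]), array([376., 317.]), array([398., 405.])]
t: 2.2
tool_pos: [0.5529, -0.0998, 0.1567]
tool_rot: [-1.741, -2.614, 0.002]
contact_force: [0.3, -0.9, 1.2]
opening: 0.0553
t: 2.78
tool_pos: [0.5562, -0.1004, 0.1595]
tool_rot: [1.737, 2.608, 0.003]
contact_force: [7.2, -0.4, -0.5]
opening: 0.0183
(array([ 0.5561848 , -0.1004137 ,  0.15950995]), Rotation.from_matrix(array([[-0.38544241,  0.92270122,  0.00752341],
                            [ 0.92271789,  0.38546867, -0.00236646],
                            [-0.00508357,  0.00602985, -0.9999689 ]]))) [-0.09724972 -1.21035876 -0.04471553]
```

```bash
python3 -m jog '[[0,0,0,0,0,0,255],[0,0,0,0,0,0,255],[0,0,0,0,0,0,255],[0,0,0,0,0,0,255]]' 30
python3 -c "
from h import *
print(tool()[1].as_matrix()[:,1],get_obs()['wrist_torque']);shot('scene','s3.png',(170,90,290,180),6)"
```

```text
t: 3.12
tool_pos: [0.5578, -0.1002, 0.1603]
tool_rot: [1.735, 2.605, 0.008]
contact_force: [6.6, 1.0, -4.9]
opening: 0.0132
[0.92264734 0.38550227 0.01048284] [ 0.14035057 -0.86881642 -0.08085387]
```

View pics/s3.png

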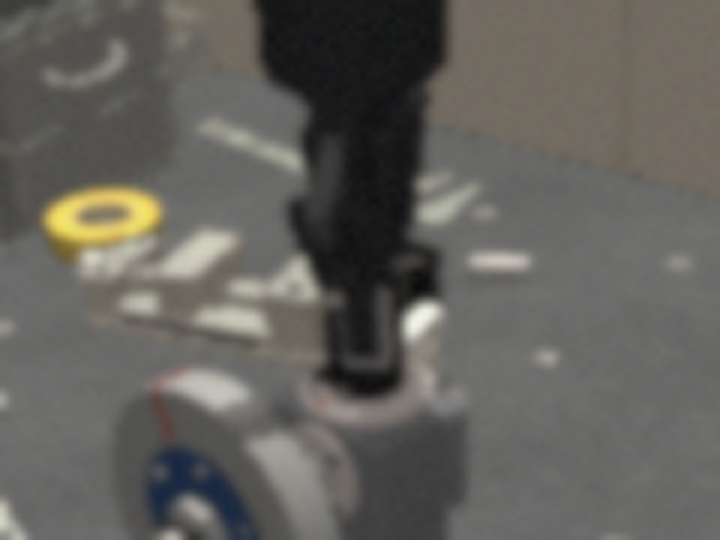

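The fingers hold the bar, with an opening of 13.2 mm. Turning it anticlockwise, which is a negative turn about tool z.

```bash
python3 -m jog '[[0,0,0,0,0,-0.12,255],[0,0,0,0,0,-0.24,255],[0,0,0,0,0,-0.36,255],[0,0,0,0,0,-0.48,255],[0,0,0,0,0,-0.6,255],[0,0,0,0,0,-0.72,255],[0,0,0,0,0,-0.84,255],[0,0,0,0,0,-0.9,255]]'
python3 -c "
from h import *
m=tool()[1].as_matrix();print(np.arctan2(m[1,0],m[0,0]),m[:,2],get_obs()['wrist_torque'],rotor())"
```

```text
t: 3.83
tool_pos: [0.5603, -0.0973, 0.1603]
tool_rot: [0.42, 3.094, 0.01]
contact_force: [12.3, 10.0, -8.3]
opening: 0.0133
2.8713910448286746 [ 0.01975109  0.00409255 -0.99979655] [ 1.56885227 -1.7507508  -0.07165157] [(np.float64(-27.7), 16.0), (np.float64(-37.7), 85.0)]
```

```bash
python3 -m jog '[[0,0,0,0,0,-0.06,255],[0,0,0,0,0,-0.12,255],[0,0,0,0,0,-0.18,255],[0,0,0,0,0,-0.24,255],[0,0,0,0,0,-0.28,255],[0,0,0,0,0,-0.28,255]]'
python3 -c "
from h import *
m=tool()[1].as_matrix();print(np.arctan2(m[1,0],m[0,0]),m[:,2],get_obs()['wrist_torque'],rotor())"
```

```text
t: 4.43
tool_pos: [0.562, -0.0966, 0.1606]
tool_rot: [-0.006, 3.116, 0.009]
contact_force: [8.4, 2.4, -7.2]
opening: 0.0134
-3.1375025337435622 [ 0.02536782  0.00571342 -0.99966186] [ 0.30181327 -1.18444484 -1.16442732] [(np.float64(-84.7), 18.0), (np.float64(-14.2), 71.0)]
```

A wrist moment of 1.16 N m shows the zero stop. I'll release and rise.

```bash
python3 -m jog '[[0,0,0,0,0,0,100],[0,0,0,0,0,0,100],[0,0,0,0,0,0,100],[0,0,0,0,0,0,100],[0,0,-4,0,0,0,100],[0,0,-8,0,0,0,100],[0,0,-11,0,0,0,100],[0,0,-11,0,0,0,100]]'
python3 -m jog '[[0,15,0,0,0,0,100],[0,15,0,0,0,0,100],[0,15,0,0,0,0,100],[0,15,0,0,0,0,100],[0,15,0,0,0,0,100]]'
python3 - <<'E'
from h import *
print(get_obs()['t'],tool()[0],rotor())
b=get_image("top")[135:215,155:235];a=get_image("scene")[140:220,180:260]
cv2.imwrite("pics/c4.png",np.hstack([cv2.resize(x[:,:,::-1],(400,400),interpolation=cv2.INTER_CUBIC) for x in(a,b)]))
E
```

```text
t: 5.2
tool_pos: [0.5625, -0.0984, 0.2805]
tool_rot: [-0.005, 3.102, 0.001]
contact_force: [1.0, -0.2, 1.2]
opening: 0.0522
t: 5.62
tool_pos: [0.5619, 0.0556, 0.2816]
tool_rot: [-0.013, 3.101, 0.004]
contact_force: [1.2, 0.1, 0.1]
opening: 0.0518
5.6167 [0.56192057 0.05563056 0.28155811] [(np.float64(-119.9), 21.0), (np.float64(nan), 0.0)]h.py:38: RuntimeWarning: invalid value encountered in scalar divide
  out.append((round((k/2+(v*(np.arange(49)-24)).sum()/v.sum()/2+180)%360-180,1),round(float(s[k]),0)))
```

View pics/c4.png

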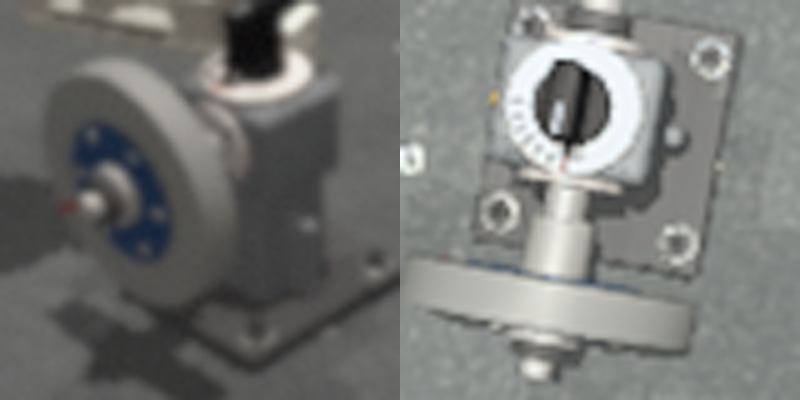

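The knob sits at its zero: the white line points at the red mark near (565,165) in the right-hand crop. The red line is now far left at (67,207) in the left-hand crop, so the rotor rolled anticlockwise. Next I'll move to above the rotor's upper right, letting it settle on the way.

```bash
cat >> h.py <<'E'
def rim(a,r): # tool pose: pinch at angle a deg (clockwise), TCP radius r
    a=np.radians(a); return C+r*(-np.sin(a)*ey+np.cos(a)*ez), Ro.from_rotvec(a*ex)*down(yaw+np.pi/2)
def stroke(da,dr=0): # tool-axis rows for turning by da deg about the axis from the measured pose, plus radial dr (m)
    p,R=tool(); Q=Ro.from_rotvec(np.radians(da)*ex); P=C+Q.apply(p-C); u=Q.apply(p-C); u-=u@ex*ex; P=P+dr*u/np.linalg.norm(u)
    return go(P,Q*R)
E
python3 - <<'E'
from h import *
print(rotor()[0]); P,R=rim(0,.17); print(go(P,R)); P,R=rim(30,.14);print(go(P,R),P)
E
```

```text
(np.float64(-120.5), 20.0)
(array([  8.98, -13.4 ,   0.18]), array([0.034, 0.029, 1.713]))
(array([ 10.16, -20.33,   5.01]), array([-0.415,  0.416,  1.681])) [ 0.46276267 -0.15300532  0.22624356]h.py:38: RuntimeWarning: invalid value encountered in scalar divide
  out.append((round((k/2+(v*(np.arange(49)-24)).sum()/v.sum()/2+180)%360-180,1),round(float(s[k]),0)))
```

```bash
python3 -m jog '[[9,-13.4,0,0.034,0.029,1.713,135],[9,-13.4,0,0.034,0.029,1.713,135],[9,-13.4,0,0.034,0.029,1.713,135],[9,-13.4,0,0.034,0.029,1.713,135],[9,-13.4,0,0.034,0.029,1.713,135],[9,-13.4,0,0.034,0.029,1.713,135],[9,-13.4,0,0.034,0.029,1.713,135],[9,-13.4,0,0.034,0.029,1.713,135]]'
python3 - <<'E'
from h import *
print(rotor()[0]); P,R=rim(30,.14);print(go(P,R),get_obs()['q'])
E
```

```text
t: 6.58
tool_pos: [0.4719, -0.0852, 0.2768]
tool_rot: [1.506, 2.737, 0.0]
contact_force: [0.1, 0.7, 0.4]
opening: 0.0401
(np.float64(-120.6), 18.0)
(array([-5.15, -4.52,  5.09]), array([-0.173,  0.513,  0.701])) [-0.33152265 -0.33773218  1.90263029 -0.00280671  1.55899202 -0.90379573]
```

```bash
python3 -m jog '[[-5.1,-4.5,5.1,-0.173,0.513,0.701,135],[-5.1,-4.5,5.1,-0.173,0.513,0.701,135],[-5.1,-4.5,5.1,-0.173,0.513,0.701,135],[-5.1,-4.5,5.1,-0.173,0.513,0.701,135],[-5.1,-4.5,5.1,-0.173,0.513,0.701,135],[-5.1,-4.5,5.1,-0.173,0.513,0.701,135],[-5.1,-4.5,5.1,-0.173,0.513,0.701,135],[-5.1,-4.5,5.1,-0.173,0.513,0.701,135]]'
python3 - <<'E'
from h import *
P,R=rim(30,.14);print(go(P,R),get_obs()['q'])
P,R=rim(30,.05);print(go(P,R)); shot("scene","s5.png",(150,60,310,220),4)
E
```

```text
t: 7.35
tool_pos: [0.4617, -0.1541, 0.2247]
tool_rot: [-2.074, -1.794, -0.557]
contact_force: [-0.5, 0.1, -0.0]
opening: 0.04
(array([ 0.19,  0.09, -0.07]), array([ 0.   , -0.002, -0.004])) [-0.71958674 -0.14241524  1.88848889  0.43729907  1.69058613 -0.58725761]
(array([0.17, 0.09, 8.93]), array([ 0.   , -0.002, -0.004]))
```

View pics/s5.png

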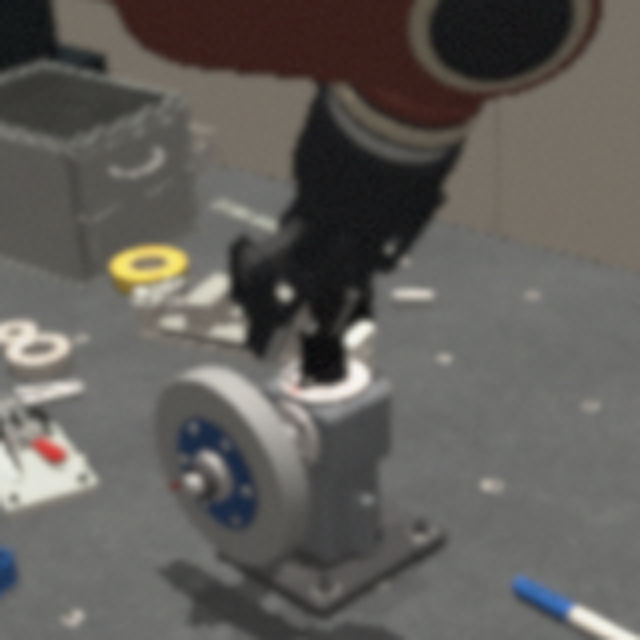

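The gripper is tilted at the rotor's upper right with the path clear. The red line is at (175,485). I'll plunge and pinch.

```bash
python3 -m jog '[[0.17,0.1,3,0,0,0,135],[0.17,0.1,6,0,0,0,135],[0.17,0.1,8.9,0,0,0,135],[0.17,0.1,8.9,0,0,0,135],[0.17,0.1,8.9,0,0,0,135]]' 25
python3 -m jog '[[0,0,0,0,0,0,200],[0,0,0,0,0,0,200],[0,0,0,0,0,0,200],[0,0,0,0,0,0,200],[0,0,0,0,0,0,200],[0,0,0,0,0,0,200]]' 25
python3 - <<'E'
from h import *
P,R=rim(30,.05);print(go(P,R),rotor()[0])
for a in(-22,-45,-70): print(stroke(a))
E
```

```text
t: 7.82
tool_pos: [0.4686, -0.1072, 0.1481]
tool_rot: [-2.068, -1.801, -0.553]
contact_force: [0.1, -0.1, 0.4]
opening: 0.0401
t: 8.32
tool_pos: [0.4701, -0.1084, 0.1502]
tool_rot: [-2.071, -1.804, -0.557]
contact_force: [3.4, -1.6, 6.2]
opening: 0.0194
(array([-0.11, -0.1 ,  0.15]), array([0.001, 0.001, 0.004])) (np.float64(-120.6), 19.0)
(array([1.92, 0.01, 0.41]), array([ 0.001, -0.384, -0.   ]))
(array([3.61, 0.01, 1.58]), array([ 0.003, -0.785, -0.001]))
(array([4.77, 0.01, 3.49]), array([ 4.000e-03, -1.222e+00, -1.000e-03]))h.py:38: RuntimeWarning: invalid value encountered in scalar divide
  out.append((round((k/2+(v*(np.arange(49)-24)).sum()/v.sum()/2+180)%360-180,1),round(float(s[k]),0)))
```

```bash
python3 -m jog '[[0.62,0,0.04,0,-0.122,0,200],[1.23,0,0.15,0,-0.244,0,200],[1.83,0,0.34,0,-0.366,0,200],[2.39,0,0.6,0,-0.489,0,200],[2.93,0,0.92,0,-0.611,0,200],[3.41,0,1.31,0,-0.733,0,200],[3.61,0,1.58,0,-0.785,0,200],[3.61,0,1.58,0,-0.785,0,200]]'
python3 - <<'E'
from h import *
P,R=rim(-15,.05);print(go(P,R),rotor()[0],get_obs()['q'])
for a in(-7,-14,-21,-28,-35): print(stroke(a))
E
```

```text
t: 9.08
tool_pos: [0.4763, -0.0692, 0.1549]
tool_rot: [2.219, 1.939, -0.295]
contact_force: [3.1, -4.4, 0.3]
opening: 0.0198
(array([-0.15, -0.16,  0.2 ]), array([0.006, 0.006, 0.006])) (np.float64(-169.3), 18.0) [-0.15217272 -0.21473215  2.02478288 -0.27222355  1.33153032  0.04965344]
(array([0.63, 0.  , 0.05]), array([ 0.   , -0.122, -0.001]))
(array([1.26, 0.  , 0.17]), array([ 0.001, -0.244, -0.001]))
(array([1.86, 0.  , 0.37]), array([ 0.001, -0.367, -0.002]))
(array([2.43, 0.  , 0.65]), array([ 0.002, -0.489, -0.003]))
(array([2.97, 0.  , 0.99]), array([ 0.002, -0.611, -0.003]))h.py:38: RuntimeWarning: invalid value encountered in scalar divide
  out.append((round((k/2+(v*(np.arange(49)-24)).sum()/v.sum()/2+180)%360-180,1),round(float(s[k]),0)))
```

```bash
python3 -m jog '[[0.63,0,0.05,0,-0.122,0,200],[1.26,0,0.17,0,-0.244,0,200],[1.86,0,0.37,0,-0.367,0,200],[2.43,0,0.65,0,-0.489,0,200],[2.97,0,0.99,0,-0.611,0,200],[2.97,0,0.99,0,-0.611,0,200],[2.97,0,0.99,0,-0.611,0,200]]'
python3 - <<'E'
from h import *
P,R=rim(-50,.05);print(go(P,R),rotor(save="r5")[0],get_obs()['q'])
im=cv2.imread("pics/r5_scene.png")[60:220,150:310];cv2.imwrite("pics/r5c.png",cv2.resize(im,None,fx=4,fy=4,interpolation=cv2.INTER_CUBIC))
for dr in(.02,.06,.09): print(stroke(0,dr))
E
```

```text
t: 9.77
tool_pos: [0.4804, -0.0437, 0.1369]
tool_rot: [1.827, 1.595, -0.856]
contact_force: [3.0, -1.5, -2.3]
opening: 0.0195
(array([-0.18, -0.21,  0.17]), array([0.007, 0.006, 0.002])) (np.float64(154.9), 17.0) [ 0.17046287  0.0498329   1.97341712 -0.82553317  1.49602563  0.53932358]
(array([ 0.05,  0.01, -2.  ]), array([0., 0., 0.]))
(array([ 0.14,  0.04, -6.  ]), array([0., 0., 0.]))
(array([ 0.22,  0.06, -9.  ]), array([0., 0., 0.]))[ WARN:0@1.870] global loadsave.cpp:1063 imwrite_ Unsupported depth image for selected encoder is fallbacked to CV_8U.
h.py:38: RuntimeWarning: invalid value encountered in scalar divide
  out.append((round((k/2+(v*(np.arange(49)-24)).sum()/v.sum()/2+180)%360-180,1),round(float(s[k]),0)))
```

View pics/r5c.png

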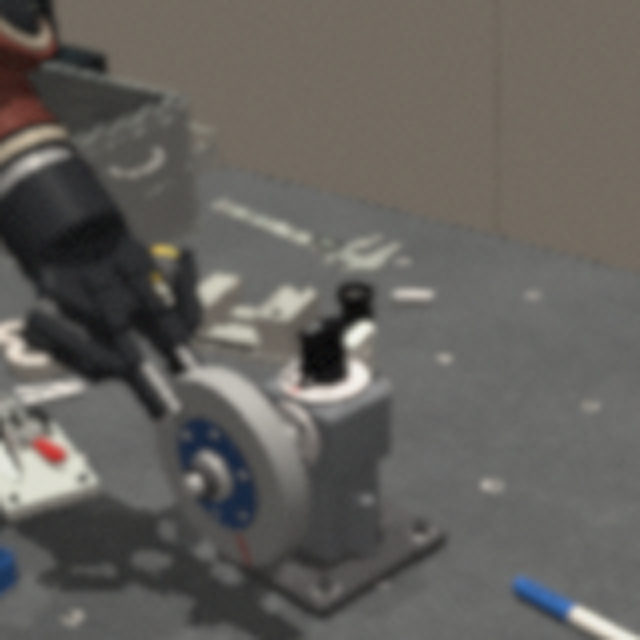

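The pinch is good and the red line is at the lower front, (245,550). I'll let go and watch.

```bash
python3 -m jog '[[0,0,0,0,0,0,120],[0,0,0,0,0,0,120],[0,0,0,0,0,0,120],[0,0,0,0,0,0,120],[0,0,-3,0,0,0,120],[0,0,-4,0,0,0,120]]'
python3 -W ignore -c "
from h import *
print(rotor()[0])"
python3 -m jog '[[0,0,0,0,0,0,120],[0,0,0,0,0,0,120],[0,0,0,0,0,0,120],[0,0,0,0,0,0,120],[0,0,0,0,0,0,120],[0,0,0,0,0,0,120],[0,0,0,0,0,0,120],[0,0,0,0,0,0,120]]'
python3 -W ignore -c "
from h import *
print(rotor()[0])"
python3 -m jog '[[0,0,0,0,0,0,120],[0,0,0,0,0,0,120],[0,0,0,0,0,0,120],[0,0,0,0,0,0,120],[0,0,0,0,0,0,120],[0,0,0,0,0,0,120],[0,0,0,0,0,0,120],[0,0,0,0,0,0,120]]'
python3 -W ignore -c "
from h import *
print(rotor()[0])"
python3 -m jog '[[0,0,0,0,0,0,120],[0,0,0,0,0,0,120],[0,0,0,0,0,0,120],[0,0,0,0,0,0,120],[0,0,0,0,0,0,120],[0,0,0,0,0,0,120],[0,0,0,0,0,0,120],[0,0,0,0,0,0,120]]'
python3 -W ignore -c "
from h import *
print(rotor()[0])"
```

```text
t: 10.37
tool_pos: [0.485, -0.0126, 0.1646]
tool_rot: [1.831, 1.594, -0.85]
contact_force: [0.3, -0.2, 0.7]
opening: 0.0451
(np.float64(177.8), 17.0)
t: 11.13
tool_pos: [0.4858, -0.0126, 0.1646]
tool_rot: [1.831, 1.594, -0.847]
contact_force: [0.3, -1.0, -0.5]
opening: 0.0456
(np.float64(-174.3), 17.0)
t: 11.9
tool_pos: [0.4859, -0.0126, 0.1647]
tool_rot: [1.83, 1.594, -0.847]
contact_force: [0.2, -0.9, -0.6]
opening: 0.0455
(np.float64(-173.4), 19.0)
t: 12.67
tool_pos: [0.4859, -0.0126, 0.1647]
tool_rot: [1.83, 1.594, -0.847]
contact_force: [-0.2, -0.1, 1.7]
opening: 0.0452
(np.float64(-173.3), 19.0)
```

```bash
cat > fit.py <<'E'
from h import *
from scipy.optimize import minimize
im=get_image("scene");cv2.imwrite("pics/r6.png",im[:,:,::-1])
ims=[im[:,:,::-1],cv2.imread("pics/r5_scene.png"),cv2.resize(cv2.imread("pics/s0.png"),(512,384),interpolation=cv2.INTER_AREA)]
th=np.radians(np.arange(0,360,3))
def ring(r,x): return C+x*ex+r*(-np.sin(th)[:,None]*ey+np.cos(th)[:,None]*ez)
def samp(a,uv): return cv2.remap(a,uv[:,:1].astype(np.float32),uv[:,1:].astype(np.float32),cv2.INTER_LINEAR)[:,0]
res=[]
for i in ims:
    b=i[:,:,0].astype(np.float32)-i[:,:,2]
    u,v=[proj("scene",ring(r,-.0112)) for r in(.036,.041)]
    g=[(np.mean(samp(b,u+[dx,dy])-samp(b,v+[dx,dy])),dx,dy) for dx in np.arange(-3,3.1,.25) for dy in np.arange(-3,3.1,.25)]
    print(max(g)); res.append(max(g)[1:])
o=np.mean(res,0)
c=C-.0105*ex
def corr(a,o):
    a=np.radians(a);p=proj("scene",c+.053*(-np.sin(a)*ey+np.cos(a)*ez))[0]-o
    O,d=ray("scene",*p);X=O+d*(((c-O)@ex)/(d@ex))-c
    return np.degrees(np.arctan2(-X@ey,X@ez))
for a in(-19.3,-120.6,-169.3,154.9,-173.3): print(a,corr(a,o).round(1),[corr(a,np.array(q)).round(1) for q in res])
E
python3 -W ignore fit.py; python3 -c "
from h import *
for rv in([-2.071,-1.804,-.557],[2.219,1.939,-.295],[1.827,1.595,-.856]):
    z=Ro.from_rotvec(rv).as_matrix()[:,2]; print(np.degrees(np.arctan2(z@ey,-z@ez)))"
```

```text
(np.float32(13.918164), np.float64(0.25), np.float64(-0.5))
(np.float32(14.367945), np.float64(0.5), np.float64(-0.5))
(np.float32(15.173552), np.float64(0.25), np.float64(-0.5))
-19.3 -21.7 [np.float64(-21.3), np.float64(-22.5), np.float64(-21.3)]
-120.6 -121.7 [np.float64(-121.8), np.float64(-121.6), np.float64(-121.8)]
-169.3 -168.1 [np.float64(-168.4), np.float64(-167.4), np.float64(-168.4)]
154.9 157.4 [np.float64(157.0), np.float64(158.2), np.float64(157.0)]
-173.3 -171.9 [np.float64(-172.2), np.float64(-171.2), np.float64(-172.2)]
29.970509356852265
-15.383810212796126
-50.35475114466484
```

Corrected for the small image offset, rest 1 is -121.7° and rest 2 is -171.9°, so heavy-down is about -147° (26° short each side). Turns seen in the image agree with the tool strokes to 1°. I'll repeat the first side with a clean release: pinch again and turn clockwise.

```bash
python3 -W ignore -c "
from h import *
P,R=rim(-50,.05);print(go(P,R))"
python3 -m jog '[[-0.1,-0.1,2,0,0,0,120],[-0.1,-0.1,4,0,0,0,120],[-0.1,-0.1,4,0,0,0,120],[-0.1,-0.1,4,0,0,0,200],[-0.1,-0.1,4,0,0,0,200],[-0.1,-0.1,4,0,0,0,200],[-0.1,-0.1,4,0,0,0,200],[-0.1,-0.1,4,0,0,0,200]]' 25
python3 -W ignore -c "
from h import *
P,R=rim(-50,.05);print(go(P,R),rotor()[0])
for a in range(7,50,7): print(stroke(a))"
```

```text
(array([-0.07, -0.36,  4.37]), array([ 0.011,  0.001, -0.002]))
t: 13.48
tool_pos: [0.4806, -0.043, 0.1404]
tool_rot: [1.831, 1.594, -0.848]
contact_force: [-5.5, 2.5, 3.9]
opening: 0.0196
(array([ 0.05, -0.22,  0.44]), array([ 0.01 ,  0.002, -0.002])) (np.float64(-173.6), 19.0)
(array([-0.66,  0.  ,  0.05]), array([0.   , 0.122, 0.001]))
(array([-1.31,  0.  ,  0.17]), array([0.001, 0.244, 0.002]))
(array([-1.95,  0.  ,  0.38]), array([0.001, 0.367, 0.004]))
(array([-2.55, -0.  ,  0.66]), array([0.001, 0.489, 0.005]))
(array([-3.11, -0.  ,  1.02]), array([0.001, 0.611, 0.006]))
(array([-3.63, -0.01,  1.43]), array([0.002, 0.733, 0.007]))
(array([-4.09, -0.01,  1.91]), array([0.002, 0.855, 0.008]))
```

```bash
python3 -m jog '[[-0.66,0,0.05,0,0.122,0,200],[-1.31,0,0.17,0,0.244,0,200],[-1.95,0,0.38,0,0.367,0,200],[-2.55,0,0.66,0,0.489,0,200],[-3.11,0,1.02,0,0.611,0,200],[-3.11,0,1.02,0,0.611,0,200],[-3.11,0,1.02,0,0.611,0,200]]'
python3 -m jog '[[-0.66,0,0.05,0,0.122,0,200],[-1.31,0,0.17,0,0.244,0,200],[-1.95,0,0.38,0,0.367,0,200],[-2.55,0,0.66,0,0.489,0,200],[-3.11,0,1.02,0,0.611,0,200],[-3.11,0,1.02,0,0.611,0,200],[-3.11,0,1.02,0,0.611,0,200]]'
python3 -W ignore -c "
from h import *
P,R=rim(20,.05);print(go(P,R),rotor()[0])
for a in range(7,50,7): print(stroke(a))"
```

```text
t: 14.17
tool_pos: [0.4759, -0.0718, 0.157]
tool_rot: [2.225, 1.934, -0.289]
contact_force: [0.3, -2.2, -7.2]
opening: 0.0194
t: 14.75
tool_pos: [0.4708, -0.1041, 0.1537]
tool_rot: [-2.183, -1.901, -0.38]
contact_force: [0.8, 1.8, -7.5]
opening: 0.0198
(array([ 0.26, -0.11,  0.27]), array([0.002, 0.007, 0.003])) (np.float64(-96.5), 19.0)
(array([-0.64, -0.  ,  0.07]), array([-0.001,  0.122,  0.   ]))
(array([-1.27, -0.01,  0.22]), array([-0.002,  0.244,  0.001]))
(array([-1.87, -0.01,  0.44]), array([-0.002,  0.367,  0.001]))
(array([-2.45, -0.02,  0.73]), array([-0.003,  0.489,  0.001]))
(array([-2.98, -0.02,  1.09]), array([-0.004,  0.611,  0.001]))
(array([-3.47, -0.03,  1.52]), array([-0.005,  0.733,  0.002]))
(array([-3.9 , -0.03,  2.  ]), array([-0.005,  0.855,  0.002]))
```

```bash
python3 -m jog '[[0,0,0,0,0,0,120],[0,0,0,0,0,0,120],[0,0,0,0,0,0,120],[0,0,0,0,0,0,120],[0,0,-3,0,0,0,120],[0,0,-3,0,0,0,120],[0,0,-3,0,0,0,120],[0,0,-3,0,0,0,120]]'
python3 -m jog '[[0,0,0,0,0,0,120],[0,0,0,0,0,0,120],[0,0,0,0,0,0,120],[0,0,0,0,0,0,120],[0,0,0,0,0,0,120],[0,0,0,0,0,0,120],[0,0,0,0,0,0,120],[0,0,0,0,0,0,120]]'
python3 -m jog '[[0,0,0,0,0,0,120],[0,0,0,0,0,0,120],[0,0,0,0,0,0,120],[0,0,0,0,0,0,120],[0,0,0,0,0,0,120],[0,0,0,0,0,0,120],[0,0,0,0,0,0,120],[0,0,0,0,0,0,120]]'
python3 -W ignore -c "
from h import *
print(rotor()[0])"
python3 -m jog '[[0,0,0,0,0,0,120],[0,0,0,0,0,0,120],[0,0,0,0,0,0,120],[0,0,0,0,0,0,120],[0,0,0,0,0,0,120],[0,0,0,0,0,0,120],[0,0,0,0,0,0,120],[0,0,0,0,0,0,120]]'
python3 -W ignore -c "
from h import *
print(rotor()[0]);P,R=rim(20,.05);print(go(P,R))"
```

```text
t: 15.52
tool_pos: [0.4697, -0.1136, 0.1827]
tool_rot: [-2.183, -1.907, -0.379]
contact_force: [-0.3, 0.5, -0.8]
opening: 0.0453
t: 16.18
tool_pos: [0.4697, -0.1136, 0.1826]
tool_rot: [-2.183, -1.907, -0.379]
contact_force: [-0.0, 0.5, -0.5]
opening: 0.045
t: 16.85
tool_pos: [0.4697, -0.1136, 0.1826]
tool_rot: [-2.183, -1.907, -0.379]
contact_force: [-0.1, -0.1, 0.1]
opening: 0.045
(np.float64(-120.5), 19.0)
t: 17.62
tool_pos: [0.4697, -0.1136, 0.1826]
tool_rot: [-2.183, -1.907, -0.379]
contact_force: [-0.4, -0.7, -0.5]
opening: 0.0451
(np.float64(-120.6), 18.0)
(array([ 0.2 , -0.14,  3.32]), array([0.003, 0.01 , 0.007]))
```

The repeat gives the same rest of -120.6° raw. Now I'll pinch and turn 25° anticlockwise to the middle.

```bash
python3 -m jog '[[0.2,-0.1,1.5,0,0,0,120],[0.2,-0.1,3.2,0,0,0,120],[0.2,-0.1,3.2,0,0,0,120],[0.2,-0.1,3.2,0,0,0,200],[0.2,-0.1,3.2,0,0,0,200],[0.2,-0.1,3.2,0,0,0,200],[0.2,-0.1,3.2,0,0,0,200],[0.2,-0.1,3.2,0,0,0,200]]' 35
python3 -W ignore -c "
from h import *
P,R=rim(20,.05);print(go(P,R),rotor()[0])
z=tool()[1].as_matrix()[:,2]; print(np.degrees(np.arctan2(z@ey,-z@ez)))
for a in (-6,-12,-18,-24,-25): print(stroke(a))"
```

```text
t: 18.38
tool_pos: [0.4712, -0.1015, 0.154]
tool_rot: [-2.185, -1.907, -0.381]
contact_force: [2.3, -0.4, 1.0]
opening: 0.0196
(array([-0.  , -0.11,  0.21]), array([0.005, 0.01 , 0.006])) (np.float64(-120.6), 18.0)
19.419074370281383
(array([0.54, 0.  , 0.02]), array([ 0.001, -0.105, -0.001]))
(array([1.08, 0.01, 0.1 ]), array([ 0.001, -0.209, -0.001]))
(array([1.61, 0.01, 0.24]), array([ 0.002, -0.314, -0.002]))
(array([2.12, 0.01, 0.43]), array([ 0.003, -0.419, -0.002]))
(array([2.21, 0.01, 0.47]), array([ 0.003, -0.436, -0.002]))
```

```bash
python3 -m jog '[[0.54,0,0.02,0,-0.105,0,200],[1.08,0,0.1,0,-0.209,0,200],[1.61,0,0.24,0,-0.314,0,200],[2.12,0,0.43,0,-0.419,0,200],[2.21,0,0.47,0,-0.437,0,200],[2.21,0,0.47,0,-0.437,0,200],[2.21,0,0.47,0,-0.437,0,200],[2.21,0,0.47,0,-0.437,0,200]]'
cat > chk.py <<'E'
import builtins,re
src=open('fit.py').read().split("for a in(-19.3")[0]; exec(src)
z=tool()[1].as_matrix()[:,2]; p=tool()[0]-C; a=rotor()[0][0]
print("raw",a,"corr",corr(a,o),"tool tilt",np.degrees(np.arctan2(z@ey,-z@ez)),"tcp ang",np.degrees(np.arctan2(-p@ey,p[2])),get_obs()['contact_force'],get_obs()['opening'])
E
python3 -W ignore chk.py
```

```text
t: 19.15
tool_pos: [0.4747, -0.0795, 0.1574]
tool_rot: [2.314, 2.016, -0.104]
contact_force: [2.9, -1.2, -0.6]
opening: 0.0196
(np.float32(14.38925), np.float64(0.5), np.float64(-0.5))
(np.float32(14.367945), np.float64(0.5), np.float64(-0.5))
(np.float32(15.173552), np.float64(0.25), np.float64(-0.5))
raw -147.5 corr -147.07855310349 tool tilt -5.572884854130229 tcp ang -4.822060904345411 [ 4.30394188 -0.07279637  0.26182783] 0.019337361705987634
```

```bash
python3 - <<'E'
from h import *
a=get_image("scene")[90:290,150:350];b=get_image("top")[100:300,140:340]
cv2.imwrite("pics/f.png",np.hstack([cv2.resize(x[:,:,::-1],(400,400),interpolation=cv2.INTER_CUBIC) for x in(a,b)]))
E
```

```text
(no output)
```

View pics/f.png

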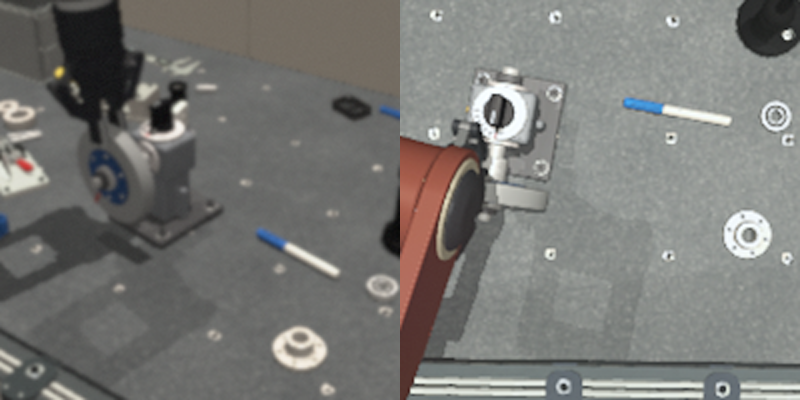

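The rim is pinched between the fingers and the red line is at the lower left (97,197). The knob is at zero at (497,112), and the marker, flange and bearing are where they were.

```bash
python3 -c "
from station import *
print(finish_job())"
```

```text
the job is handed in; nothing more can be done
None
```

The job is handed in: the heavy side is at the bottom, within about a degree by my measurements, and the fingers are still pinching the rim there at 35 N. It took about 19.5 s of the 64 s allowed.

- **Knob:** I turned the drag knob anticlockwise until the wrist felt 1.2 N m against the zero stop. The picture afterwards shows its white line at the red mark.
- **Finding the heavy side:** Let go, the rotor came to rest with the red line at -121.7° from one side. A second release from that side came within 0.1° of it. From the other side it rested at -171.9°. The midpoint is -146.8°, about 25° from each rest, which fits the 20 to 30° expected.
- **Final hold:** I turned the rotor 25.0° from the first rest. The picture then reads -147.1°, 0.3° from the target. Finger opening is 19.3 mm.
- **Checks that disagreed:** The raw scene-camera angle was up to about 3° off because of a half-pixel offset. At the start it read -19.3°, against -24.8° from the top camera. I corrected the offset using the blue cover's outline, which brought the scene reading to about -22°. The corrected angles matched the arm's own turns to about 1°.
- **Loose parts:** The marker, flange and bearing look unmoved in the last pictures.

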